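# Dress the tab of a clamp ring with a flat file

### The arm

A 6-joint arm with a two-finger parallel gripper is mounted at the origin on the work surface. World frame = base frame: x ahead of the robot, y to its left, z up, the work surface at z = 0. Lengths are in mm, angles in rad, forces in N, time in s.
With the tool pointing down it reaches from about 425 to 925 mm from the base axis. Payload 12.5 kg.
Tool frame: the origin (TCP) lies at the very end of the fingers, on their centre line; the grasp point (between the pads) lies 19 mm behind it; z points along the fingers, y is the line along which they close (so a half turn about z gives the same grasp; the last joint's range is limited). The gripper opens to 85 mm and grips with 20 to 120 N. Pads are 22 mm wide; open, the fingers measure 114 mm over their backs; the gripper's body (76 mm by 85 mm) begins 54 mm behind the grasp point. The pads swing forward as they close: fully open they stand 13 mm farther back than shut.
Start: joints at [1.202, 0.491, 1.559, -0, 1.092, -0.106], TCP at [162.347, 603.563, 231.327] pointing down, gripper open.
Joint ranges: [-3.1, 3.1], [-0.84, 2.19], [0.05, 2.79], [-1.13, 4.28], [0.06, 2.93], [-2.69, 2.69]. Speed limits (rad/s): [2.22, 2.22, 2.79, 3.14, 3.14, 3.14].

### API

Orientations are given as a rotation vector (axis times angle).
In Python, from plant import robot gives the robot as it stands. The module is installed in compiled form; this text tells all that it offers. Calls block until the motion is done:
- robot.reach(position, orientation): joint-space move of the TCP to a pose.
- robot.movel(position, frame=None, v=150, stop_force=None): straight line of the TCP; frame=None keeps the orientation; v is the mean speed in mm/s. With stop_force (N) it stops when the force on the tool has changed by that much, and returns True; else False.
- robot.move_joints(angles): joint-space move.
- robot.gripper_open() and robot.grasp(squeeze=None): open the fingers fully, or close them until they stop; squeeze is the grip in N (None keeps the last).
- robot.dwell(seconds).
- robot.ik(position, orientation): joint angles nearest the present ones, or None.
- robot.state(): the state.
- robot.read_camera(name): name is "scene" or "top" or "wrist"; returns a dict with "image" (420x560x3 uint8, red, green, blue), "range_z" (420x560 float32, mm along the optical axis (not along the pixel's ray), 0 where there is no reading), "fx", "fy", "cx", "cy" (pixels), "R" (3x3) and "t" (3): a world point X has camera coordinates R X + t; the wrist camera has in their place "tool_from_camera" (4x4, takes a point from camera to tool coordinates, whose origin is the TCP and whose axes are the flange's). Camera axes: x right, y down, z forward; pixel columns grow to the right and rows downward; lengths in mm; the calibration is good to about 2 mm. A picture is of the moment at which its call begins: read the wrist's pose just before it.
A pose or a line that the arm cannot do raises robot.PlanningError and nothing moves.
- robot.hand_in(): hands the job in; it is judged then, once.
Trained networks look in a picture, given as the dict that the camera call returned (one of the last four; its "shot" number tells which), for a name from the list of things; names that differ only in an ending like _2 or _b are one class to them, and where a whole thing is asked for, a point or a joint stands for the part that bears it (a point fixed in the world has none). Each returns a list of dicts, best first, with "confidence" (0 to 1); they miss things now and then, are a little off and sometimes report something else, mostly with a low value. They report only what shows in the picture. A call takes as long as a camera call. They do not tell look-alikes from the thing itself.
- robot.find_in(name, picture): "box" ([centre column, centre row, width, height] in pixels, round what is visible of it).
- robot.regions_of(name, picture): "mask" (420x560 bool, what is visible of it) and "box" ([centre column, centre row, width, height] in pixels, round what is visible of it).
The state is a dict: "time_s": time; "joint_pos": joint angles; "joint_vel": joint speeds; "joint_torque": joint torques, N m; "tcp_pos": TCP position; "tcp_rot": TCP orientation; "wrist_force": force on the tool from outside, world axes, zero at the start; "wrist_torque": the same for the moment, N m; "finger_gap": finger opening in mm; "grasp_force": force on a finger pad.
Only numpy, scipy, OpenCV 4.12 (cv2) and the standard library are available. Lean on these libraries where they do the work, as an engineer would, in place of code of your own. Each camera call takes 0.05 s, during which the arm holds its last target. There are 200 camera calls.

### The job

Take the flat file from the rubber mat and dress the top edge of the small upstanding tab on the clamp ring in the jig with two full forward strokes, each pushing the file nose first, level, from the ring's middle outward over the tab, from the front half of the blade to its rear half, pressing just enough to make the tab give. Lift the file clear of the tab at the end of each stroke, before bringing it back, so that the ring is never dragged backwards on its slide. Then lay the file down flat on the mat again and let go of it.

Things in the scene. Friction and masses are not known exactly. Their poses are not given: they have to be found in the camera images.
- file_grip (a point): centre of the flat file's wooden grip, 34 mm above the blade's underside. Steel blade 80 mm behind to 90 mm ahead of it, 28 mm wide, 6 thick; block grip on top 90 mm long, 24 wide, 6 to 50 mm above the underside; 0.25 kg. x to the nose (last 30 mm narrowed to 18), y across, z up. Lies flat on the mat; the round file 90 mm beside it (same grip, thin 10 mm rod) is not wanted.
- tab_edge (a point): middle of the top edge of the ring's steel tab, 92 mm above the table unpressed. Tab 5 mm thick (x), 28 wide (y), 26 high. x: stroke direction, outward from the ring's middle; z up. Sprung: gives from 1 N, then 1 mm per 0.7 N, to 8 mm; file with it pressed 2 to 4 mm (aim the blade that far below its rest height). Full stroke: grip centre from 35 mm before to 35 mm past it. The spare ring on the table is not wanted.
- jig: filing jig fixed to the bench, aluminium base 200 x 150 x 18 mm, origin under its centre, on the table; x: stroke direction. Its slide carries the ring (140 mm outside, flat, top 66 mm up, centred on the origin), the tab on a lug 80 mm out along +x. Forward it stands against a stop; pulled back (-x) it yields at about 0.3 N, up to 12 mm, and springs back. All but the tab is below 76 mm.
- mat: black rubber mat fixed to the bench, 250 (x) x 180 (y) x 3 mm, origin at the centre of its underside, on the table. The flat and the round file lie on it roughly along its x, 45 mm either side of its middle line, either one on either side.
There are look-alikes about, which are no part of the job. Leave any green look-alike of the jig alone.

How it is judged:
By the outcome, as a careful person would: the job done as asked, in the order asked, and still so for the second after the job is handed in, with the robot touching nothing.
It also fails if it takes over 56 s, if anything falls off the work surface, if the arm or the gripper's body presses on something with over 40 N, if the wrist force passes 120 N, or if a joint passes its speed limit or range.

## Working session

There is one attempt and no reset: what is moved stays moved. The work goes in short steps, each a Python script; the robot and the scene stay as the last script left them, time stands still between calls to the robot, and variables do not carry over. Pictures are saved under pics/ and viewed, at most 10 in all, crops included, and the job is handed in when it is done.

```bash
mkdir -p pics
cat > h.py <<'E'
import numpy as np, cv2
from plant import robot
def save(c,n,box=None,s=1):
    im=c["image"][...,::-1]
    if box: im=im[box[1]:box[3],box[0]:box[2]]
    cv2.imwrite("pics/"+n,cv2.resize(im,None,fx=s,fy=s,interpolation=cv2.INTER_CUBIC))
def cloud(c):
    z=c["range_z"].astype(float);v,u=np.mgrid[:420,:560]
    P=np.stack([(u-c["cx"])/c["fx"]*z,(v-c["cy"])/c["fy"]*z,z],-1)
    return (P-c["t"])@c["R"]
E
python3 - <<'E'
from h import *
for n in("top","scene"):
    c=robot.read_camera(n);save(c,n+"1.png",s=1.4);P=cloud(c)
    for k in("file_grip","tab_edge","jig","mat"):
        for r in robot.regions_of(k,c):
            p=P[r["mask"]&(c["range_z"]>0)]
            print(n,k,round(r["confidence"],2),np.round(r["box"]),np.round(np.median(p,0)),np.round(np.percentile(p,[2,98],axis=0)).tolist())
print(robot.state()["time_s"])
E
```

```text
top file_grip 0.56 [162. 230.  22.  73.] [409. 248.  30.] [[338.0, 240.0, 5.0], [496.0, 268.0, 55.0]]
top tab_edge 0.77 [398. 169.  66.  71.] [ 526. -264.   68.] [[464.0, -328.0, 50.0], [600.0, -205.0, 77.0]]
top tab_edge 0.74 [183. 224.  86. 106.] [435. 203.   3.] [[314.0, 121.0, -0.0], [555.0, 295.0, 6.0]]
top jig 0.86 [390. 179.  91.  93.] [ 512. -258.   64.] [[427.0, -347.0, 14.0], [611.0, -187.0, 75.0]]
top jig 0.58 [441. 310.  89. 100.] [ 234. -341.   64.] [[140.0, -422.0, 14.0], [330.0, -280.0, 75.0]]
top mat 0.97 [185. 225.  87. 108.] [435. 203.   3.] [[314.0, 122.0, -0.0], [555.0, 295.0, 6.0]]
scene file_grip 0.93 [421. 274.  29.  68.] [451. 252.  40.] [[338.0, 239.0, 3.0], [507.0, 267.0, 56.0]]
scene tab_edge 0.82 [200. 119.  60.  42.] [ 246. -348.   67.] [[174.0, -417.0, 57.0], [319.0, -291.0, 87.0]]
scene tab_edge 0.75 [167. 218.  63.  55.] [ 536. -261.   68.] [[466.0, -330.0, 60.0], [607.0, -204.0, 85.0]]
scene jig 0.8 [171. 230.  95.  83.] [ 559. -244.   50.] [[435.0, -328.0, 6.0], [632.0, -182.0, 77.0]]
scene jig 0.59 [202. 136.  88.  72.] [ 274. -333.   48.] [[153.0, -420.0, 1.0], [338.0, -278.0, 78.0]]
scene mat 0.81 [393. 275. 123. 115.] [463. 209.   3.] [[318.0, 121.0, -0.0], [557.0, 294.0, 7.0]]
0.5
```

View pics/top1.png

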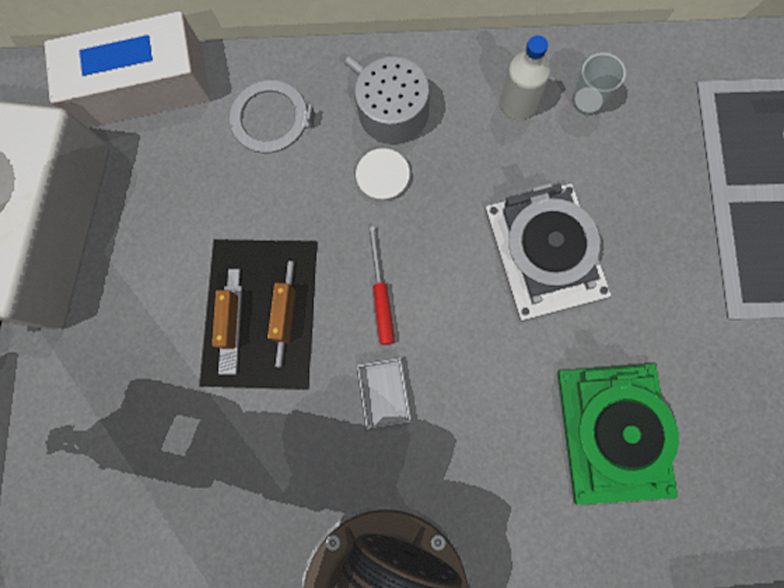

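View pics/scene1.png

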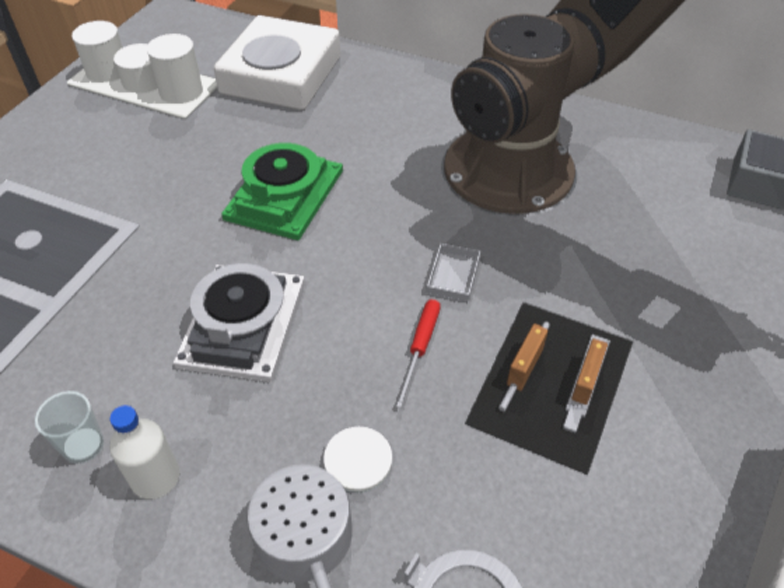

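Candidates (top1.png pixels): the flat file is at (227,320), with a wide blade and its nose up. The round file at (282,312) is not wanted. The white/aluminium jig at (548,250) is the wanted one. The green jig (620,435) and the spare ring (270,116) are look-alikes. The bottle at (525,80) may be close to the nose at the end of the stroke, so I'll measure it during the close look.

```bash
cat >> h.py <<'E'
from scipy.spatial.transform import Rotation as Ro
def down(yaw): return (Ro.from_euler("z",yaw)*Ro.from_euler("x",np.pi)).as_rotvec()
def wrist():
    s=robot.state();c=robot.read_camera("wrist")
    T=np.eye(4);T[:3,:3]=Ro.from_rotvec(s["tcp_rot"]).as_matrix();T[:3,3]=s["tcp_pos"]
    M=np.linalg.inv(T@c["tool_from_camera"]);c["R"]=M[:3,:3];c["t"]=M[:3,3]
    return c,cloud(c)
def rect(P):
    (c,(w,h),a)=cv2.minAreaRect(P[:,:2].astype(np.float32))
    b=cv2.boxPoints((c,(w,h),a));e=[b[1]-b[0],b[2]-b[1]];l=max(e,key=np.linalg.norm)
    return np.round(c,1),sorted([round(w,1),round(h,1)]),round((np.arctan2(l[1],l[0])+np.pi/2)%np.pi-np.pi/2,4)
E
python3 - <<'E'
from h import *
s=robot.state();print(s["tcp_rot"])
c=robot.read_camera("top");P=cloud(c).reshape(-1,3)
print(robot.read_camera("wrist")["tool_from_camera"].round(2).tolist())
# obstacles near the stroke end
m=(P[:,0]>620)&(P[:,0]<900)&(P[:,1]>-420)&(P[:,1]<-60)&(P[:,2]>30)
H=np.zeros((28,36),int)
for x,y,z in P[m]: i,j=int((x-620)/10),int((y+420)/10);H[i,j]=max(H[i,j],int(z))
print("cols y from -420 step 10")
for i in range(28): print(620+10*i,*H[i])
for y in (-.1,-.1+np.pi):
    print(y,robot.ik([420,250,200],down(y)),robot.ik([600,-240,150],down(y+.4)))
E
```

```text
[4.11593029e-01 3.11451336e+00 3.43622440e-05]
[[0.0, -0.96, -0.27, 68.45], [1.0, 0.0, 0.0, 0.83], [-0.0, -0.27, 0.96, -141.47], [0.0, 0.0, 0.0, 1.0]]
cols y from -420 step 10
620 0 0 0 0 0 0 0 0 0 0 0 0 0 50 49 0 0 0 0 0 0 0 0 0 0 0 0 0 0 0 0 0 0 0 0 0
630 0 0 0 0 0 0 0 0 0 0 0 0 0 0 0 0 0 0 0 0 0 0 0 0 0 0 0 0 0 0 0 0 0 0 0 0
640 0 0 0 0 0 0 0 0 0 0 0 0 0 0 0 0 0 0 0 0 0 0 0 0 0 0 0 0 0 0 0 0 0 0 0 0
650 0 0 0 0 0 0 0 0 0 0 0 0 0 0 0 0 0 0 0 0 0 0 0 0 0 0 0 0 0 0 0 0 0 0 0 0
660 0 0 0 0 0 0 0 0 0 0 0 0 0 0 0 0 0 0 0 0 0 0 0 0 0 0 0 0 0 0 0 0 0 0 0 0
670 0 0 0 0 0 0 0 0 0 0 0 0 0 0 0 0 0 0 0 0 0 0 0 0 0 0 0 0 0 0 0 0 0 0 0 0
680 0 0 0 0 0 0 0 0 0 0 0 0 0 0 0 0 0 0 0 0 0 0 0 0 0 0 0 0 0 0 0 0 0 0 0 0
690 0 0 0 0 0 0 0 0 0 0 0 0 0 0 0 0 0 0 0 0 0 0 0 0 0 0 0 0 0 0 0 0 0 0 0 0
700 0 0 0 0 0 0 0 0 0 0 0 0 0 0 0 0 0 0 0 0 0 0 0 0 0 0 0 0 0 0 0 0 0 0 0 0
710 0 0 0 0 0 0 0 0 0 0 0 0 0 0 0 0 0 0 0 0 0 0 0 0 0 0 0 0 0 0 0 0 0 0 0 0
720 0 0 0 0 0 0 0 0 0 0 0 0 0 0 0 0 0 0 0 0 0 0 0 0 0 0 0 0 0 0 0 0 0 0 0 0
730 0 0 0 0 0 0 0 0 0 0 0 0 0 0 0 0 0 0 0 0 0 0 0 0 0 0 0 0 0 0 0 0 0 0 0 0
740 0 0 0 
[... 1004 characters left out ...]
0 0 0 0 0 0 0 0 0 0 0 0 0 0
860 0 0 0 0 0 0 0 0 0 0 0 0 0 0 0 0 0 0 0 0 0 0 0 0 0 0 0 0 0 0 0 0 0 0 0 0
870 0 0 0 0 0 0 0 0 0 0 0 0 0 0 0 0 0 0 0 0 0 0 0 0 0 0 0 0 0 0 0 0 0 0 0 0
880 0 0 0 0 0 0 0 0 0 0 0 0 0 0 0 0 0 0 0 0 0 0 0 0 0 0 0 0 0 0 0 0 0 0 0 0
890 0 0 0 0 0 0 0 0 0 0 0 0 0 0 0 0 0 0 0 0 0 0 0 0 0 0 0 0 0 0 0 0 0 0 0 0
-0.1 [ 4.01671730e-01  3.38566571e-01  1.92268192e+00 -8.88178420e-16
  8.80344165e-01  2.07246806e+00] [-0.48266165  0.60483388  1.58698421  0.          0.94977456  0.78813468]
3.041592653589793 [ 4.01671730e-01  3.38566571e-01  1.92268192e+00 -4.44089210e-16
  8.80344165e-01 -1.06912460e+00] [-0.48266165  0.60483388  1.58698421  0.          0.94977456 -2.35345798]
```

The bottle's front is at x≈760. The nose should reach only about x=710, so the stroke is clear. Next are the close looks at the jig and the file.

Run:
```python
from h import *
import pickle
robot.reach([565,-245,270],down(.3))
c,P=wrist();save(c,"jw.png");pickle.dump((c,P),open("jw.pkl","wb"))
robot.reach([410,250,230],down(-.1))
c,P=wrist();save(c,"fw.png");pickle.dump((c,P),open("fw.pkl","wb"))
for k in ["jw","fw"]:
    c,P=pickle.load(open(k+".pkl","rb"));Q=P.reshape(-1,3)[c["range_z"].ravel()>0]
    print(k,np.histogram(Q[:,2],bins=range(-5,105,5)))
print(robot.state()["time_s"])
a=cv2.imread("pics/jw.png");b=cv2.imread("pics/fw.png")
cv2.imwrite("pics/both.png",cv2.resize(np.hstack([a,b]),(800,300),interpolation=cv2.INTER_AREA))
```

```text
jw (array([135884,  19056,   1046,   3872,   6295,   2050,    240,    194,
          113,    198,   3840,     32,     69,   5190,   8373,    574,
          184,     19,     44,    166,      0]), array([ -5,   0,   5,  10,  15,  20,  25,  30,  35,  40,  45,  50,  55,
        60,  65,  70,  75,  80,  85,  90,  95, 100]))
fw (array([121479,  49640,   2941,   2845,   1809,   2512,    197,    117,
          121,    129,    419,   5202,      0,      0,      0,      0,
            0,      0,      0,      0,      0]), array([ -5,   0,   5,  10,  15,  20,  25,  30,  35,  40,  45,  50,  55,
        60,  65,  70,  75,  80,  85,  90,  95, 100]))
5.8667
```

View pics/both.png

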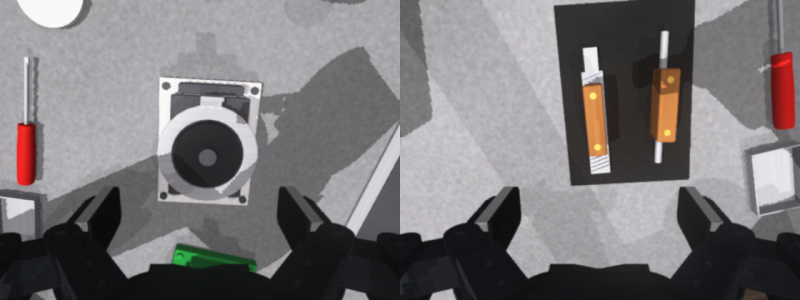

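Left half: the wanted silver jig, with its lug and tab at the top at about (208,100). Right half: the flat file at (595,115) with its narrowed nose up, and the round file at (665,105).

Run:
```python
from h import *
import pickle
c,P=pickle.load(open("jw.pkl","rb"));ok=c["range_z"]>0
def sel(P,ok,lo,hi,ctr,r):
    return P[ok&(P[...,2]>lo)&(P[...,2]<hi)&(np.hypot(P[...,0]-ctr[0],P[...,1]-ctr[1])<r)]
J=(520,-262)
B=sel(P,ok,12,24,J,150);print("base",rect(B),np.median(B[:,2]))
R=sel(P,ok,60,72,J,130)
A=np.c_[2*R[:,:2],np.ones(len(R))];hull=cv2.convexHull(R[:,:2].astype(np.float32))[:,0]
print("ring",cv2.minEnclosingCircle(hull),R[:,2].mean(),np.median(R[:,2]))
T=sel(P,ok,80,100,J,160);print("tab all",len(T),np.percentile(T,[0,5,50,95,100],axis=0).round(1).tolist())
T=T[T[:,2]>88];print("tab top",len(T),rect(T),T.mean(0))
# edges z range for lower-tab bits
c,P=pickle.load(open("fw.pkl","rb"));ok=c["range_z"]>0
F=(420,250)
G=P[ok&(P[...,2]>45)&(P[...,2]<60)]
lab=G[:,1]>205
for n,g in(("left",G[lab]),("right",G[~lab])): print(n,rect(g),np.median(g,0))
M=[m for m in robot.regions_of("file_grip",c)]
for r in M:
    q=P[r["mask"]&ok];q=q[(q[:,2]>6.5)&(q[:,2]<12)];print(r["confidence"],r["box"],rect(q),np.median(q[:,2]),len(q))
b=[int(v) for v in M[0]["box"]];x,y=b[:2];save(c,"fcrop.png",(max(x-90,0),max(y-130,0),x+140,y+130),2)
```

```text
base (array([ 527.5, -267.6]), [150.2, 200.1], np.float32(0.2459)) 16.78963910174787
ring ((534.2598266601562, -265.9204406738281), 76.71343231201172) 66.44118156605643 65.61684626440606
tab all 229 [[599.3, -262.0, 80.2], [601.1, -260.0, 83.4], [605.4, -247.7, 90.5], [609.6, -235.6, 91.8], [610.8, -233.9, 92.7]]
tab top 201 (array([ 605. , -248.1]), [5.1, 27.9], np.float32(-1.3227)) [ 605.12368005 -247.92109189   90.68153967]
left (array([419.7, 254.4]), [24.0, 89.5], np.float32(-0.0164)) [422.50551158 254.20838614  51.65626896]
right (array([429.5, 164. ]), [24.5, 89.3], np.float32(-0.0896)) [432.09255777 164.84351149  51.58523114]
0.91 [274.1, 154.6, 36.6, 176.4] (array([421.9, 254.3]), [27.9, 175.0], np.float32(-0.0172)) 7.863567433377339 1848
```

The base centre plus 80 mm along its x gives (605.1,-248.1), which matches the measured tab exactly; jig yaw is 0.247. The file grip is at (419.7,254.4) with yaw -0.0165. Next: grasp the file.

Run:
```python
from h import *
x,y,w=419.5,254.4,-.0165
robot.reach([x,y,110],down(w))
robot.movel([x,y,20],v=90,stop_force=8)
print(robot.state()["tcp_pos"])
robot.grasp(80)
s=robot.state();print(s["finger_gap"],s["grasp_force"],s["tcp_pos"],s["wrist_force"])
robot.movel([x,y,60],v=60)
robot.movel([x,y,200],v=150)
robot.dwell(.2);s=robot.state();print(s["finger_gap"],s["grasp_force"],s["tcp_pos"],s["wrist_force"],s["time_s"])
c,P=wrist();save(c,"held.png");c=robot.read_camera("scene");
a=cv2.imread("pics/held.png");b=c["image"][...,::-1]
cv2.imwrite("pics/heldb.png",cv2.resize(np.hstack([a,b]),(800,300),interpolation=cv2.INTER_AREA))
# held blade measured in tool frame
ok=P[...,2]>100
s=robot.state();T=(P[ok]-s["tcp_pos"])@Ro.from_rotvec(s["tcp_rot"]).as_matrix()
q=T[(abs(T[:,1])<20)&(T[:,0]>46)&(T[:,0]<130)&(T[:,2]>0)&(T[:,2]<35)];print(len(q))
if len(q)>20:
    print(np.percentile(q,[1,50,99],axis=0).round(1).tolist());print("slope",np.polyfit(q[:,0],q[:,2],1), np.polyfit(q[:,0],q[:,1],1))
```

```text
[419.72000647 254.51217391  20.4655963 ]
23.249887170740028 78.8579535484314 [419.55946496 254.42806028  20.3160437 ] [-0.97531217 -0.49762553  5.22965322]
22.71904446268632 78.35623741149902 [419.32130091 254.32483372 199.3414775 ] [ 1.02267103 -0.22437195 -2.19202558] 10.3083
5851
[[46.4, -14.1, 11.1], [65.5, -1.0, 12.7], [89.2, 12.5, 14.3]]
slope [1.38663744e-03 1.25965455e+01] [-0.00126721 -0.73752418]
```

View pics/heldb.png

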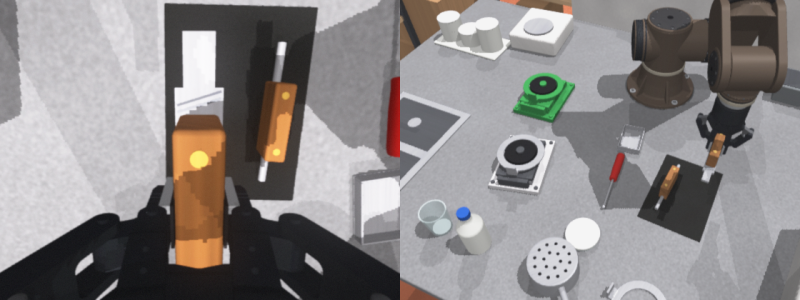

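The file is held level (slope 0.0014) and centred, with its underside 17.3 mm below the TCP. Go to the jig and do the first stroke, monitoring force.

```bash
cat >> h.py <<'E'
tab=np.array([605.1,-248.1]);w=.247;d=np.array([np.cos(w),np.sin(w)]);OFF=17.3
def at(s,under): return [*(tab+s*d),under+OFF]
def rep(n,f0=0):
    s=robot.state();p=np.array(s["tcp_pos"]);print(n,"s=%.1f under=%.2f"%((p[:2]-tab)@d,p[2]-OFF),"f",(np.array(s["wrist_force"])-f0).round(2),"t",round(s["time_s"],2));return s
def stroke(dz):
    robot.movel(at(-50,102+dz),v=120);robot.dwell(.3);f0=np.array(rep("above")["wrist_force"])
    robot.movel(at(-42,89+dz),v=40);robot.dwell(.15);rep("down",f0)
    robot.movel(at(0,89+dz),v=60);rep("mid",f0)
    robot.movel(at(42,89+dz),v=60);rep("end",f0)
    robot.movel(at(46,110),v=50);rep("up",f0)
E
python3 - <<'E'
from h import *
robot.reach(at(-50,180),down(w))
robot.movel(at(-50,115),v=120);robot.dwell(.3);s=rep("hover")
stroke(0.3)
E
```

```text
hover s=-49.9 under=115.56 f [ 1.14  0.13 -1.87] t 13.32
above s=-49.9 under=102.63 f [ 0.14  0.07 -2.44] t 13.88
down s=-41.9 under=89.49 f [-0.49  1.58  1.41] t 14.57
mid s=0.1 under=89.29 f [-0.84  1.09  3.34] t 15.42
end s=42.1 under=89.30 f [0.25 0.39 3.22] t 16.27
up s=45.9 under=110.10 f [ 0.41 -0.6  -0.41] t 16.84
```

The first stroke was good: about 3.2 N, so roughly 3 mm of press. Second stroke, then lay the file down.

Run:
```python
from h import *
robot.movel(at(-50,112),v=150)
stroke(0.1)
robot.movel(at(46,180),v=150)
x,y=419.5,254.4
robot.reach([x,y,120],down(-.0165))
robot.movel([x,y,35],v=80);robot.dwell(.2)
print("touch",robot.movel([x,y,19.5],v=15,stop_force=5));s=robot.state();print(s["tcp_pos"],s["wrist_force"])
robot.gripper_open();robot.dwell(.2)
robot.movel([x,y,110],v=80)
robot.movel([x-20,y,230],v=150);robot.dwell(.2)
c,P=wrist();ok=c["range_z"]>0
G=P[ok&(P[...,2]>45)&(P[...,2]<60)];G=G[(G[:,1]>205)&(G[:,1]<310)];print(rect(G),np.percentile(G[:,2],[5,50,95]))
a=c["image"];b=robot.read_camera("scene")["image"]
cv2.imwrite("pics/end.png",cv2.resize(np.hstack([a,b])[...,::-1],(800,300),interpolation=cv2.INTER_AREA));print(robot.state()["time_s"])
```

```text
above s=-49.8 under=102.29 f [ 0.12  0.34 -2.59] t 18.18
down s=-42.0 under=89.28 f [-0.85  0.58  3.69] t 18.87
mid s=0.1 under=89.10 f [0.14 0.33 2.49] t 19.72
end s=42.1 under=89.10 f [0.38 0.85 3.4 ] t 20.57
up s=45.9 under=110.07 f [-0.84 -0.46  0.59] t 21.14
touch True
[419.43950037 254.36435862  20.30024916] [-0.39493317 -0.71455341  4.74388543]
(array([419.7, 255.3]), [23.6, 88.5], np.float32(-0.009)) [49.92342018 51.69883595 52.97153511]
29.4167
```

View pics/end.png

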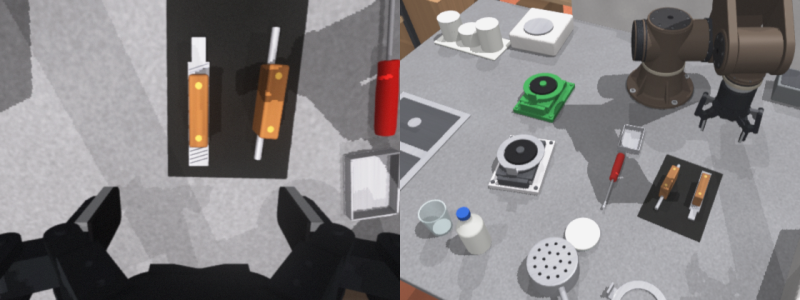

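The file lies flat on the mat at (199,115), released, with the gripper clear. Both strokes are done.

```bash
python3 -c "
from plant import robot
print(robot.hand_in())"
```

```text
the job is handed in; nothing more can be done
None
```

I dressed the tab with two full level forward strokes at about 3 mm of press, lifted clear after each, laid the flat file back flat on the mat, released it, and handed the job in at about 29 s of the 56 s limit.

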